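Start a crossed filter-pot knob cleanly

TASK

The wing knob on the grey filter pot is sitting crossed on its thread. Turn it backwards (anticlockwise seen from above) until it clicks down onto the thread start, then forwards (clockwise) until it is fully home against its stop, and let go. Do not turn the round cap of the pot beside it.

Things in the scene. Friction and masses are not known exactly. Their poses are not given: they have to be found in the camera images.
- wing_grip (a point): Middle of the white wing knob's bar, on its pot's vertical axis; turns with the knob. Bar: 62 mm long along this x axis, 12 mm thick along y, from 14 mm above to 22 mm below this point; under it a 30 to 49 mm round disc. At the start 106 mm above the bench. Grey ledges on the pot's top round the knob (radius 25 to 38 mm) reach to 32 mm below this point, 22 mm once it has dropped.
- wing_knob (a joint): Turn of the wing knob, rad, growing anticlockwise from above (backwards). Starts between -0.15 and 0.15, sitting high on the ledges, where forwards it jams at about -0.3. From about 0.5 it is over the thread's gaps and can drop; backward stop 0.95. Once dropped it turns forwards under the ledges to the end stop at -0.6. Friction 0.05 N m; it cannot be pulled off.
- knob_drop (a joint): How far the wing knob has dropped, m: 0 high on the ledges (crossed), 0.0095 clicked down. A 2 N spring and its weight pull it down, but a gripper that holds it also holds it up: over the gap, follow it down 9.5 mm, pressing lightly, before turning forwards.
- round_cap (a joint): Turn of the round knurled white cap (68 mm across, top 86 mm above the bench) on the neighbouring pot, rad, 0 at the start; turns easily, to be left alone. Both pots are grey, 82 mm across and 60 mm high, with a hose stub on two sides, on 100 mm square steel feet fixed to the bench; they may stand left or right.

How it is judged (in metres and radians):
On the way:
1. the wing knob, turned backwards, has dropped onto the thread start (value of joint knob_drop above 0.007 m and value of joint wing_knob above 0.35 rad), for 0.05 s.
At the end, for the whole second after the job is handed in: the wing knob is down on its thread (dropped more than 7 mm) and turned forwards to within 0.2 rad of its end stop (joint below -0.4) (value of joint knob_drop above 0.007 m and value of joint wing_knob below -0.4 rad); the robot touches nothing.
It fails at once if the round cap was turned by more than 0.2 rad (value of joint round_cap above 0.2 rad or value of joint round_cap below -0.2 rad).
It also fails if it takes over 32 s, if anything falls off the work surface, if the arm or the gripper's body presses on something with over 40 N, if the wrist force passes 120 N, or if a joint passes its speed limit or range.

ROBOT

A 7-joint arm with a two-finger parallel gripper is mounted at the origin on a cart in front of the work surface, level with it; the furniture and walls round the work are solid. World frame = base frame: x ahead of the robot, y to its left, z up, the work surface at z = 0. Lengths are in m, angles in degrees, forces in N, time in s.
With the tool pointing down it reaches from about 0.425 to 0.875 m from the base axis. Payload 4.7 kg.
Tool frame: the origin (TCP) lies on the centre line of the jaws, within the pads' length; the fingertips stand 19 mm ahead of it and the grasp point (between the pads) is the TCP; z points along the fingers, y is the line along which they close (so a half turn about z gives the same grasp; the last joint's range is limited). The gripper opens to 87 mm and grips with 3 to 60 N. Pads are 19 mm wide; open, the fingers measure 117 mm over their backs; the gripper's body (75 mm by 190 mm) begins 51 mm behind the grasp point.
Start: joints at [74.089, 18.392, -4.016, 83.108, 1.295, 78.541, -3.26], TCP at [0.187, -0.623, 0.242] pointing down, gripper open.
Joint ranges: [-163.93, 163.93], [-17.29, 119.83], [-79.2, 71.16], [3.27, 140.29], [-89.18, 269.18], [5.43, 117.66], [-154.24, 154.24]. Speed limits (degrees/s): [147.25, 147.25, 180, 180, 180, 180, 180].

INTERFACE

Orientations are given as [roll, pitch, yaw] about the fixed x, y, z axes, in that order (R = Rz(yaw) Ry(pitch) Rx(roll)).
In Python, from cell import env, imaging gives the robot as it stands.
- The arm moves only by the shell command python3 -m crank 'ROWS' [OPENING] [FORCE]. ROWS is JSON, a list of rows, each an object of numbers: "x", "y", "z": the shift along the tool's x, y, z in m; "turn": the turn about the tool's z in rad. In form: [{"x": .., "y": .., "z": .., "turn": ..}, ...]. A call has 1 to 12 rows; each row is the pose to reach, as a shift and turn from the pose commanded when the call began, along the tool's axes at that moment; what a row does not reach only later rows make up. A row lasts 1/8 s, in which the tool goes at most 62.5 mm and 10.7 degrees, less where a joint would pass 70% of its speed; a pose out of reach is approached as far as the arm can. A call with a gripper value outside its range is refused whole. OPENING is the finger opening in m, from 0 to 0.087, set as the call begins (- or left out, the last holds). The fingers move at their own pace and stop on an object; FORCE is the grip in N (left out, the last holds). Time passes only in rows, so rows that repeat a pose let the fingers close. It gives the time, the measured TCP pose, the force, the opening and the grip force at its end, in the units of the state.
- env.get_obs(): the state, without advancing time (a new reading comes with each control period).
- imaging.read_camera(name): name is "scene" or "top"; returns the picture (400x640x3 uint8, red, green, blue); there is no depth.
- imaging.get_calibration(name): a dict with "camera_matrix" (3x3 intrinsics, pixels), "k1" (the pictures are not rectified: a ray, as slopes to the right and down, at radius r is drawn at 1 + k1 r^2 times it, then the intrinsics apply), "position" and "attitude" of the camera in the world. Camera axes: x right, y up, looking along -z (the intrinsics and any distortion apply to the point x, -y, -z); pixel columns grow to the right and rows downward; lengths in m; the calibration is good to about 2 mm. A picture is of the moment at which its call begins. get_calibration takes no time and is no camera call.
- env.sign_off(): hands the job in; it is judged then, once.
The state is a dict: "time_s": time; "qpos": joint angles; "joint_velocities": joint speeds; "effort": joint torques, N m; "tool_pos": TCP position; "tool_rot": TCP orientation; "force": force on the tool from outside, world axes, zero at the start; "wrist_torque": the same for the moment, N m; "grip_width": finger opening in m; "grasp_force": force on a finger pad.
Only numpy, scipy, OpenCV 4.12 (cv2) and the standard library are available. Lean on these libraries where they do the work, as an engineer would, in place of code of your own. Each camera call takes 0.05 s, during which the arm holds its last target. There are 200 camera calls.

## Working session

There is one attempt and no reset: what is moved stays moved. The work goes in short steps, Python scripts to look and compute and a shell command to move; the robot and the scene stay as the last step left them, time stands still between calls to the robot, and variables do not carry over. Pictures are saved under pics/ and viewed, at most 10 in all, crops included, and the job is handed in when it is done.

```bash
mkdir -p pics; ls; python3 - <<'E'
from cell import env, imaging
import cv2
o=env.get_obs();print(o)
for n in("scene","top"):
    im=imaging.read_camera(n);cv2.imwrite(f"pics/{n}0.png",im[:,:,::-1]);print(imaging.get_calibration(n))
E
```

```text
pics
{'time_s': 0.0, 'qpos': array([74.09247684, 18.44218467, -4.01642368, 83.1779584 ,  1.29342399,
       78.53970232, -3.26069518]), 'joint_velocities': array([-0.01453135, -0.04228151,  0.01179124, -0.00475048,  0.06716106,
        0.03668515,  0.06638467]), 'effort': array([ 1.28317497e-04, -4.91288102e+01, -4.03756108e-01, -3.12526596e+01,
       -6.37706439e-02,  4.37250466e-02,  1.82085482e-04]), 'tool_pos': array([ 0.18676794, -0.6220288 ,  0.24039939]), 'tool_rot': array([-1.79885318e+02,  3.99508237e-03,  1.67171815e+01]), 'force': array([-0.49260546,  0.03633375,  0.7048047 ]), 'wrist_torque': array([-0.04694565, -0.01828991,  0.00582294]), 'grasp_force': 0.0, 'grip_width': 0.08666190973845803}
{'camera_matrix': array([[405.06118451,   0.        , 316.58760729],
       [  0.        , 405.06118451, 202.91646747],
       [  0.        ,   0.        ,   1.        ]]), 'k1': -0.10656814866702932, 'position': array([0.15075949, 0.4217543 , 0.73747939]), 'attitude': array([  44.29282774,    0.97283182, -142.33913514])}
{'camera_matrix': array([[460.45228805,   0.        , 317.49403597],
       [  0.        , 460.45228805, 201.240514  ],
       [  0.        ,   0.        ,   1.        ]]), 'k1': 0.02978066992753548, 'position': array([ 0.36915335, -0.04532586,  1.05936052]), 'attitude': array([  7.6880382 ,   0.46350321, -91.17406433])}
```

View pics/top0.png

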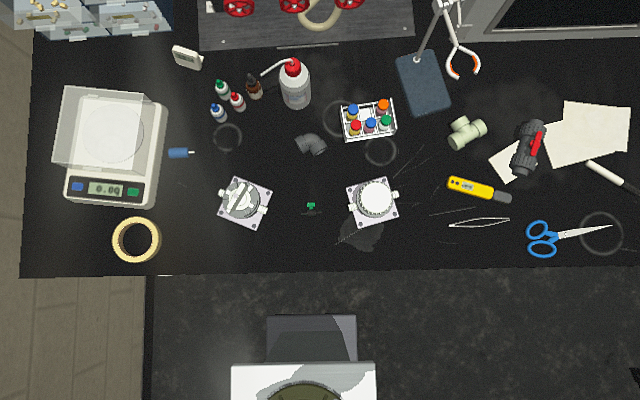

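View pics/scene0.png

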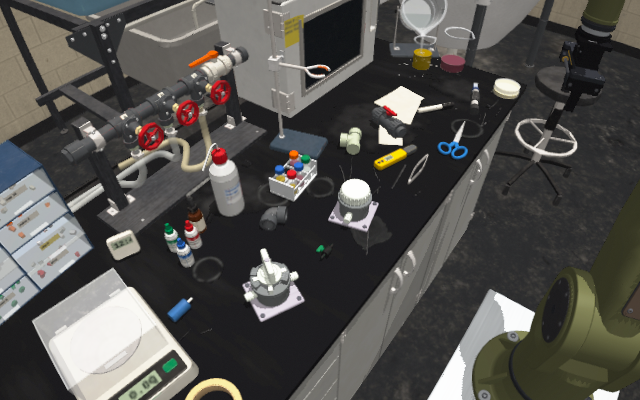

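The wing-knob pot is at about (243,200) in top and (270,280) in scene. The round cap is at (375,198) in top and (355,198) in scene. Next I crop closer to get the bar.

```bash
cat > h.py <<'E'
import numpy as np, cv2
from scipy.spatial.transform import Rotation as R
from cell import env, imaging
def ray(n,uv):
    c=imaging.get_calibration(n);K=c["camera_matrix"]
    p=cv2.undistortPoints(np.array([[uv]],float),K,np.array([c["k1"],0,0,0,0.]))[0,0]
    return c["position"],R.from_euler("xyz",c["attitude"],degrees=True).apply([p[0],-p[1],-1])
def onz(n,uv,z):
    o,d=ray(n,uv);return o+d*(z-o[2])/d[2]
def proj(n,P):
    c=imaging.get_calibration(n)
    q=R.from_euler("xyz",c["attitude"],degrees=True).inv().apply(np.array(P)-c["position"])
    s=np.array([q[0],-q[1]])/-q[2];s*=1+c["k1"]*(s@s)
    K=c["camera_matrix"];return K[:2,:2]@s+K[:2,2]
E
python3 - <<'E'
from h import *
a=cv2.imread("pics/top0.png")[165:235,205:285];b=cv2.imread("pics/scene0.png")[235:325,230:315]
a=cv2.resize(a,(400,350),interpolation=cv2.INTER_CUBIC);b=cv2.resize(b,(400,424),interpolation=cv2.INTER_CUBIC)
c=np.zeros((424,800,3),np.uint8);c[:350,:400]=a;c[:,400:]=b;cv2.imwrite("pics/crop0.png",c)
E
```

```text
(no output)
```

View pics/crop0.png

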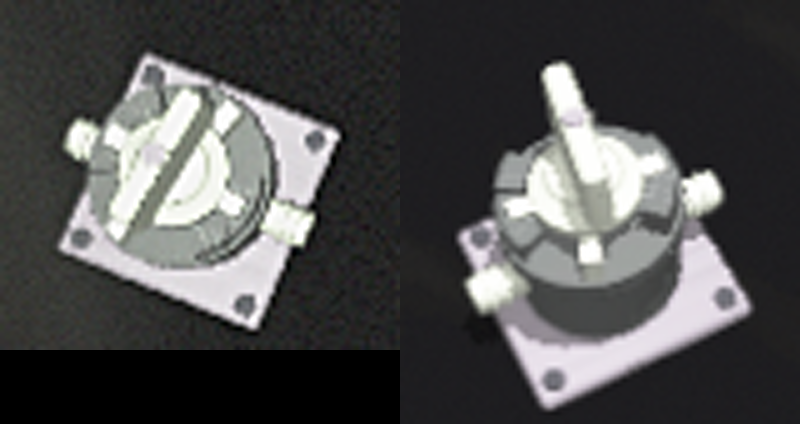

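The crop shows the bar's top face running from about (243,184) to (228.5,211.5) in top. The foot corners are at crop (147,55), (338,132), (255,328) and (62,245).

```bash
python3 - <<'E'
from h import *
f=lambda x,y:(205+x/5-.4,165+y/5-.4)
e=[onz("top",f(*p),.12) for p in((189,93),(117,233))]
d=e[0]-e[1];print("bar",np.mean(e,0),np.linalg.norm(d),np.degrees(np.arctan2(d[1],d[0])))
c=[onz("top",f(*p),.006) for p in((147,55),(338,132),(255,328),(62,245))]
print("foot",np.mean(c,0),[np.linalg.norm(c[i]-c[i-1]) for i in range(4)],[np.degrees(np.arctan2(*(c[i]-c[i-1])[1::-1])) for i in range(4)])
m=np.mean(c,0);g=np.mean(e,0)
for P in(g,m):
  q=proj("scene",[P[0],P[1],.12]);print("scene px top centre",q,"crop",400+(q[0]-230)*4.7,(q[1]-235)*4.7)
for n,uv in(("cap",(375,197)),):print(n,onz("top",uv,.086))
o=env.get_obs();print(o["tool_pos"],o["tool_rot"])
E
```

```text
bar [0.50828077 0.12910256 0.12      ] 0.06480352590558303 -27.060324700234723
foot [0.51225782 0.12835205 0.006     ] [np.float64(0.0962362711794716), np.float64(0.0964757967391433), np.float64(0.09799642970956307), np.float64(0.09735314901078934)] [np.float64(-23.75095584191134), np.float64(-113.31748245124034), np.float64(156.76046524307424), np.float64(65.64497761164577)]
scene px top centre [266.66586351 261.6097835 ] crop 572.3295584985568 125.06598245735259
scene px top centre [265.37760357 260.31211264] crop 566.2747367789966 118.9669294274731
cap [ 0.50716477 -0.16294809  0.086     ]
[ 0.18679859 -0.62208355  0.24056639] [-1.79900884e+02  4.69294713e-03  1.67178470e+01]
```

```bash
python3 -m crank '[{"x":0.345,"y":-0.233,"z":0,"turn":-1.2},{"x":0.345,"y":-0.233,"z":0,"turn":-1.2},{"x":0.345,"y":-0.233,"z":0,"turn":-1.2},{"x":0.345,"y":-0.233,"z":0,"turn":-1.2},{"x":0.345,"y":-0.233,"z":0,"turn":-1.2},{"x":0.345,"y":-0.233,"z":0,"turn":-1.2},{"x":0.345,"y":-0.233,"z":0,"turn":-1.2},{"x":0.525,"y":-0.627,"z":0,"turn":-2.37},{"x":0.525,"y":-0.627,"z":0,"turn":-2.37},{"x":0.525,"y":-0.627,"z":0,"turn":-2.37},{"x":0.525,"y":-0.627,"z":0,"turn":-2.37},{"x":0.525,"y":-0.627,"z":0,"turn":-2.37}]' 0.087 20; python3 -c "
from h import *
o=env.get_obs();print(o['qpos'],o['tool_pos'],o['tool_rot'])
y=np.radians(o['tool_rot'][2]);d=np.array([.510,.129,.18])-o['tool_pos']
print(d[:2]@[np.cos(y),np.sin(y)],d[:2]@[np.sin(y),-np.cos(y)],-d[2],-(np.radians(153)-y))"
```

```text
time_s: 1.6
tool_pos: [0.4927, 0.0113, 0.2414]
tool_rot: [-180.0, 0.0, 139.5]
force: [1.5, -0.5, 0.3]
grip_width: 0.0869
grasp_force: 0.0
[ 39.10950834   0.91834335 -43.48225399 103.5550576    0.69823896
  75.77616588  44.97812531] [0.4926746  0.01125334 0.24138821] [-1.79970578e+02  3.40985240e-02  1.39518739e+02]
0.06326303774758495 0.10080790606033639 0.061388212814024345 -0.23529240003398266
```

```bash
python3 -m crank '[{"x":0.063,"y":0.101,"z":0.061,"turn":-0.235},{"x":0.063,"y":0.101,"z":0.061,"turn":-0.235},{"x":0.063,"y":0.101,"z":0.061,"turn":-0.235},{"x":0.063,"y":0.101,"z":0.061,"turn":-0.235},{"x":0.063,"y":0.101,"z":0.061,"turn":-0.235}]'; python3 - <<'E'
from h import *
o=env.get_obs();print(o['qpos'],o['tool_pos'],o['tool_rot'])
t=imaging.read_camera("top")[145:235,185:295,::-1];s=imaging.read_camera("scene")[180:320,200:340,::-1]
c=np.zeros((500,800,3),np.uint8);c[:327,:400]=cv2.resize(t,(400,327),interpolation=2);c[:400,400:]=cv2.resize(s,(400,400),interpolation=2)
cv2.imwrite("pics/c1.png",c)
E
```

```text
time_s: 2.22
tool_pos: [0.5118, 0.1252, 0.1809]
tool_rot: [-180.0, 0.1, 152.5]
force: [0.1, -0.7, 0.8]
grip_width: 0.0871
grasp_force: 0.0
[ 29.16902486  10.32851005 -49.97325322 103.77467178   8.49022056
  69.7357562   39.18945809] [0.51181018 0.1251634  0.18092062] [-1.79960665e+02  5.88684139e-02  1.52490325e+02]
```

View pics/c1.png

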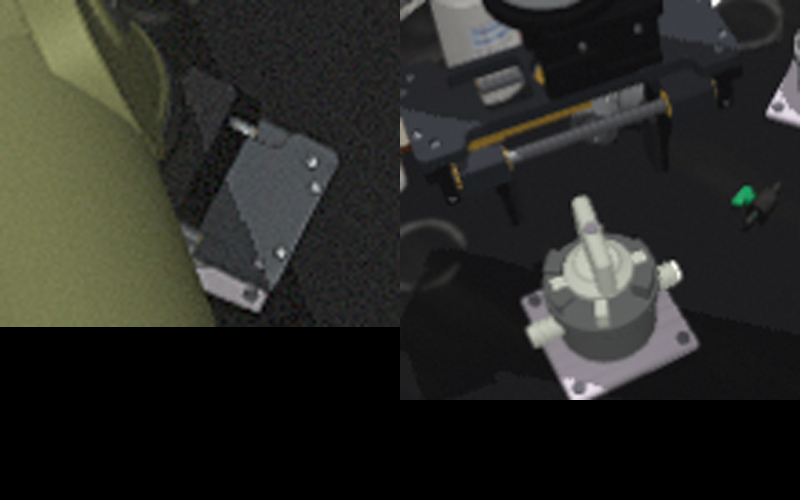

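```bash
python3 -m crank '[{"x":0,"y":0,"z":0.03,"turn":0},{"x":0,"y":0,"z":0.05,"turn":0},{"x":0,"y":0,"z":0.05,"turn":0},{"x":0,"y":0,"z":0.05,"turn":0}]'; python3 - <<'E'
from h import *
o=env.get_obs();p=o['tool_pos'];print(o['qpos'],p,o['tool_rot'],o['force'])
y=np.radians(o['tool_rot'][2]);d=np.array([.509,.129])-p[:2]
print("corr",d@[np.cos(y),np.sin(y)],d@[np.sin(y),-np.cos(y)])
for s in(-.05,.05):print(proj("scene",[p[0]+s*np.sin(y),p[1]-s*np.cos(y),p[2]-.019]))
s=imaging.read_camera("scene")[200:320,200:340,::-1]
cv2.imwrite("pics/c2.png",cv2.resize(s,(700,600),interpolation=2))
E
```

```text
time_s: 2.82
tool_pos: [0.5118, 0.1271, 0.1312]
tool_rot: [180.0, 0.0, 152.6]
force: [1.0, 0.7, 0.8]
grip_width: 0.0873
grasp_force: 0.0
[ 27.64253777  13.73740569 -49.3718917  106.93809361  11.5356647
  64.42501041  36.70593495] [0.51175567 0.12707743 0.13121199] [1.79968938e+02 3.97416416e-02 1.52637946e+02] [0.96729903 0.6589618  0.83397198]
corr 0.0033310033864502844 0.0004409293068784856
[290.78333352 253.36184377]
[241.41873512 271.77268673]
```

View pics/c2.png

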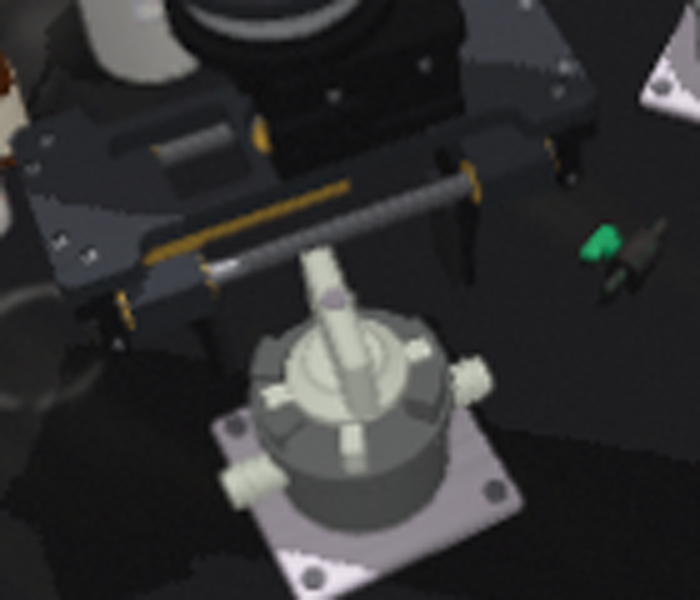

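The fingers straddle the bar: tips are near crop (215,375) and (470,285), and the bar top centre is near (333,300). Next I lower and close.

```bash
python3 -m crank '[{"x":0.003,"y":0,"z":0.021,"turn":0},{"x":0.003,"y":0,"z":0.021,"turn":0},{"x":0.003,"y":0,"z":0.021,"turn":0}]'; python3 -m crank '[{"x":0,"y":0,"z":0,"turn":0},{"x":0,"y":0,"z":0,"turn":0},{"x":0,"y":0,"z":0,"turn":0},{"x":0,"y":0,"z":0,"turn":0},{"x":0,"y":0,"z":0,"turn":0},{"x":0,"y":0,"z":0,"turn":0},{"x":0,"y":0,"z":0,"turn":0},{"x":0,"y":0,"z":0,"turn":0}]' 0.0 12; python3 -c "
from h import *
o=env.get_obs();print(o['wrist_torque'],o['qpos'])"
```

```text
time_s: 3.25
tool_pos: [0.5093, 0.1286, 0.1105]
tool_rot: [180.0, 0.1, 152.7]
force: [-0.1, -0.3, 0.2]
grip_width: 0.0866
grasp_force: 0.0
time_s: 4.25
tool_pos: [0.5086, 0.1285, 0.1095]
tool_rot: [180.0, -0.0, 152.7]
force: [0.6, 2.7, 0.4]
grip_width: 0.015
grasp_force: 2.8
[ 1.02364621 -0.55977415 -0.00466797] [ 26.8872459   15.0614176  -49.01379858 108.47657109  12.81585457
  62.11232932  35.44599053]
```

```bash
python3 -m crank '[{"x":0,"y":0,"z":0,"turn":0},{"x":0,"y":0,"z":0,"turn":0},{"x":0,"y":0,"z":0,"turn":0}]'; python3 -c "
from h import *
o=env.get_obs();print(o['wrist_torque'],o['force'])"
```

```text
time_s: 4.62
tool_pos: [0.5089, 0.1292, 0.1097]
tool_rot: [179.9, 0.0, 152.7]
force: [3.0, 3.0, -2.2]
grip_width: 0.0121
grasp_force: 12.0
[ 0.94393813 -0.6092715  -0.05974593] [ 2.99360226  3.03912007 -2.21663873]
```

```bash
python3 -m crank '[{"x":0,"y":0,"z":0,"turn":-0.12},{"x":0,"y":0,"z":0,"turn":-0.24},{"x":0,"y":0,"z":0,"turn":-0.36},{"x":0,"y":0,"z":0,"turn":-0.48},{"x":0,"y":0,"z":0,"turn":-0.6},{"x":0,"y":0,"z":0,"turn":-0.72},{"x":0,"y":0,"z":0,"turn":-0.72},{"x":0,"y":0,"z":0,"turn":-0.72}]'; python3 -c "
from h import *
o=env.get_obs();print(o['wrist_torque'],o['force'],o['qpos'])"
```

```text
time_s: 5.62
tool_pos: [0.5087, 0.1275, 0.1093]
tool_rot: [-179.9, -0.0, -166.2]
force: [1.9, -1.0, -3.6]
grip_width: 0.012
grasp_force: 12.0
[-0.08945077 -0.71357993  0.07302419] [ 1.86863092 -0.96715203 -3.5526887 ] [ 32.43212794  17.11585769 -55.74732499 108.34934781  15.94888852
  62.78192025  74.21787556]
```

```bash
python3 -m crank '[{"x":0,"y":0,"z":0.002,"turn":0},{"x":0,"y":0,"z":0.004,"turn":0},{"x":0,"y":0,"z":0.006,"turn":0},{"x":0,"y":0,"z":0.008,"turn":0},{"x":0,"y":0,"z":0.009,"turn":0},{"x":0,"y":0,"z":0.010,"turn":0},{"x":0,"y":0,"z":0.010,"turn":0},{"x":0,"y":0,"z":0.010,"turn":0}]'; python3 -c "
from h import *
o=env.get_obs();print(o['wrist_torque'],o['force'],o['qpos'])"
```

```text
time_s: 6.62
tool_pos: [0.5087, 0.1276, 0.1002]
tool_rot: [-179.9, -0.0, -166.1]
force: [0.6, -5.2, 4.5]
grip_width: 0.0118
grasp_force: 12.0
[-1.18723127 -0.28738884 -0.00995065] [ 0.6077417  -5.21270118  4.45752228] [ 31.92618143  17.8772588  -55.3884823  108.80675364  16.75254266
  61.90978482  73.66953843]
```

```bash
python3 - <<'E'
from h import *
s=imaging.read_camera("scene")[215:305,215:320,::-1]
cv2.imwrite("pics/c3.png",cv2.resize(s,(700,600),interpolation=2))
E
```

```text
(no output)
```

View pics/c3.png

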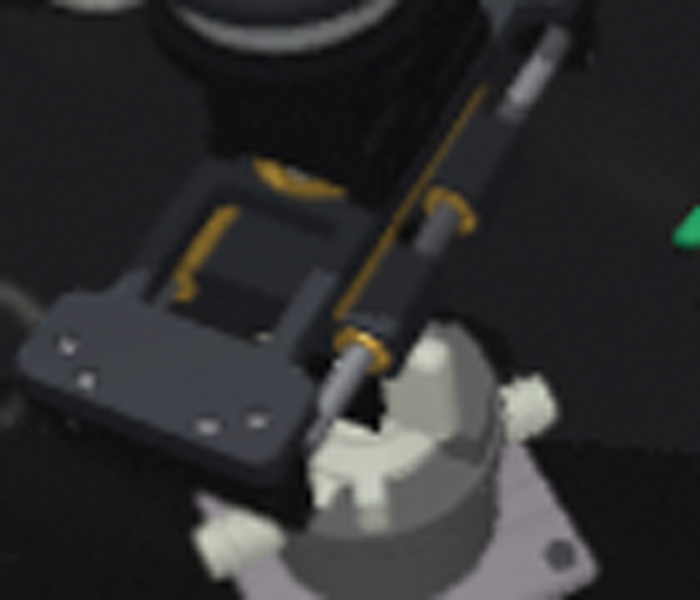

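```bash
python3 - <<'E'
from h import *
for z in(.1105,.12):
  for s in(-.031,.031):
    a=np.radians(13.8);q=proj("scene",[.509+s*np.cos(a),.1285+s*np.sin(a),z]);print(z,s,(q-215)*6.667)
E
```

```text
0.1105 -0.031 [444.42455858 363.7179728 ]
0.1105 0.031 [253.26970091 292.83093052]
0.12 -0.031 [441.67613409 344.02472681]
0.12 0.031 [248.87873343 272.95921598]
```

The bar end at about (430,350) fits the dropped height, but not conclusively. I'll release briefly so the spring can seat the knob, then regrip.

```bash
python3 -m crank '[{"x":0,"y":0,"z":0,"turn":0},{"x":0,"y":0,"z":0,"turn":0},{"x":0,"y":0,"z":0,"turn":0},{"x":0,"y":0,"z":0,"turn":0}]' 0.03 12;  python3 -c "
from h import *
o=env.get_obs();print(o['wrist_torque'],o['force'])
s=imaging.read_camera('scene')[215:305,215:320,::-1]
cv2.imwrite('pics/c4.png',cv2.resize(s,(700,600),interpolation=2))"; python3 -m crank '[{"x":0,"y":0,"z":0,"turn":0},{"x":0,"y":0,"z":0,"turn":0},{"x":0,"y":0,"z":0,"turn":0},{"x":0,"y":0,"z":0,"turn":0},{"x":0,"y":0,"z":0,"turn":0}]' 0 12
```

```text
time_s: 7.18
tool_pos: [0.5084, 0.1289, 0.0994]
tool_rot: [180.0, -0.0, -166.1]
force: [-0.9, -0.1, 0.1]
grip_width: 0.0296
grasp_force: 0.0
[ 0.14170699 -0.14365932  0.01533725] [-0.92186967 -0.08672776  0.12555046]
time_s: 7.85
tool_pos: [0.5088, 0.1276, 0.0995]
tool_rot: [-179.9, -0.0, -166.1]
force: [1.6, -3.2, 1.1]
grip_width: 0.0116
grasp_force: 12.0
```

View pics/c4.png

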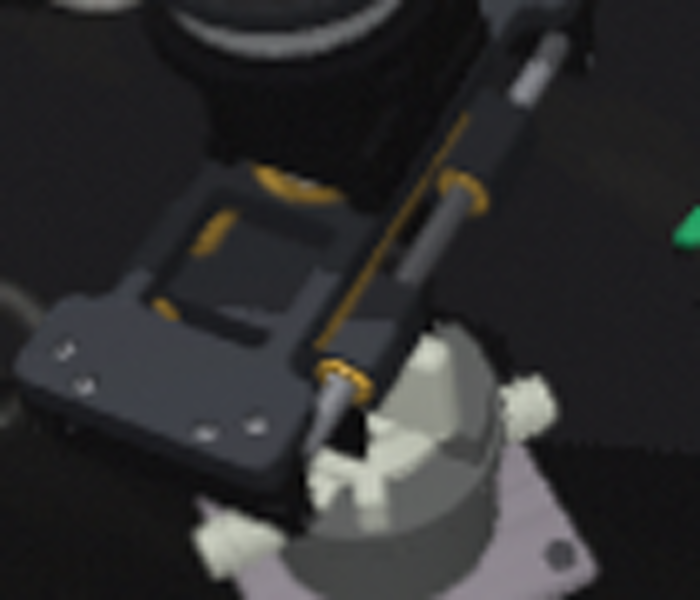

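Releasing changed nothing, so the knob is resting freely, with a lug sitting in the gap at (370,500). Next I turn forwards.

```bash
python3 -m crank '[{"x":0,"y":0,"z":0,"turn":0.13},{"x":0,"y":0,"z":0,"turn":0.26},{"x":0,"y":0,"z":0,"turn":0.39},{"x":0,"y":0,"z":0,"turn":0.52},{"x":0,"y":0,"z":0,"turn":0.65},{"x":0,"y":0,"z":0,"turn":0.78},{"x":0,"y":0,"z":0,"turn":0.91},{"x":0,"y":0,"z":0,"turn":1.03},{"x":0,"y":0,"z":0,"turn":1.12},{"x":0,"y":0,"z":0,"turn":1.2},{"x":0,"y":0,"z":0,"turn":1.2}]'; python3 -c "
from h import *
o=env.get_obs();print(o['wrist_torque'],o['force'],o['qpos'])"
```

```text
time_s: 9.22
tool_pos: [0.5097, 0.1302, 0.0998]
tool_rot: [179.8, -0.0, 125.2]
force: [4.4, 3.3, -3.0]
grip_width: 0.012
grasp_force: 12.0
[ 0.71031498 -1.25472144 -0.03656646] [ 4.43062763  3.33673268 -3.00952052] [ 22.4515935   14.70429384 -44.04002863 109.06576668  11.59264483
  60.53554059   8.88874352]
```

```bash
python3 -m crank '[{"x":0,"y":0,"z":0,"turn":0.05},{"x":0,"y":0,"z":0,"turn":0.1},{"x":0,"y":0,"z":0,"turn":0.1}]'; python3 -c "
from h import *
o=env.get_obs();print(o['wrist_torque'],o['force'])"
```

```text
time_s: 9.6
tool_pos: [0.5097, 0.1303, 0.0999]
tool_rot: [179.8, -0.1, 119.6]
force: [4.5, 2.8, -3.4]
grip_width: 0.0122
grasp_force: 12.0
[ 0.70341764 -1.16781871  0.24846741] [ 4.46074198  2.81215544 -3.35378892]
```

```bash
python3 -m crank '[{"x":0,"y":0,"z":0,"turn":0.06},{"x":0,"y":0,"z":0,"turn":0.06}]'; python3 -c "
from h import *
o=env.get_obs();print(o['wrist_torque'],o['force'])"
```

```text
time_s: 9.85
tool_pos: [0.5096, 0.1305, 0.0999]
tool_rot: [179.8, -0.1, 116.2]
force: [5.3, 3.8, -3.0]
grip_width: 0.0136
grasp_force: 12.4
[ 0.78984686 -1.11464165  0.24387014] [ 5.30615279  3.80228032 -3.00593953]
```

The torque has saturated and the bar is slipping in the pads (width is growing), so the knob is at its stop. I release, rise and check.

```bash
python3 -m crank '[{"x":0,"y":0,"z":0,"turn":0},{"x":0,"y":0,"z":0,"turn":0},{"x":0,"y":0,"z":0,"turn":0},{"x":0,"y":0,"z":0,"turn":0},{"x":0,"y":0,"z":0,"turn":0},{"x":0,"y":0,"z":-0.03,"turn":0},{"x":0,"y":0,"z":-0.08,"turn":0},{"x":0,"y":0,"z":-0.12,"turn":0},{"x":0,"y":0,"z":-0.12,"turn":0},{"x":0,"y":0,"z":-0.12,"turn":0}]' 0.07 12;  python3 -c "
from h import *
o=env.get_obs();print(o['wrist_torque'],o['force'])
s=imaging.read_camera('scene')[215:305,215:320,::-1]
cv2.imwrite('pics/c5.png',cv2.resize(s,(700,600),interpolation=2))
a=np.radians(119.6)
for z in(.1105,.12):
  for s in(-.031,.031):
    print(z,s,(proj('scene',[.5095+s*np.cos(a),.1295+s*np.sin(a),z])-215)*6.667)"
```

```text
time_s: 11.1
tool_pos: [0.5082, 0.1282, 0.2189]
tool_rot: [-179.9, 0.0, 116.0]
force: [-0.3, 0.3, -0.2]
grip_width: 0.0698
grasp_force: 0.0
[ 0.02227914 -0.09349716  0.01647571] [-0.30824177  0.29715382 -0.15337345]
0.1105 -0.031 [367.52526461 243.19415152]
0.1105 0.031 [319.16520904 420.04493192]
0.12 -0.031 [364.21630098 223.14539139]
0.12 0.031 [315.18261472 400.59625905]
```

View pics/c5.png

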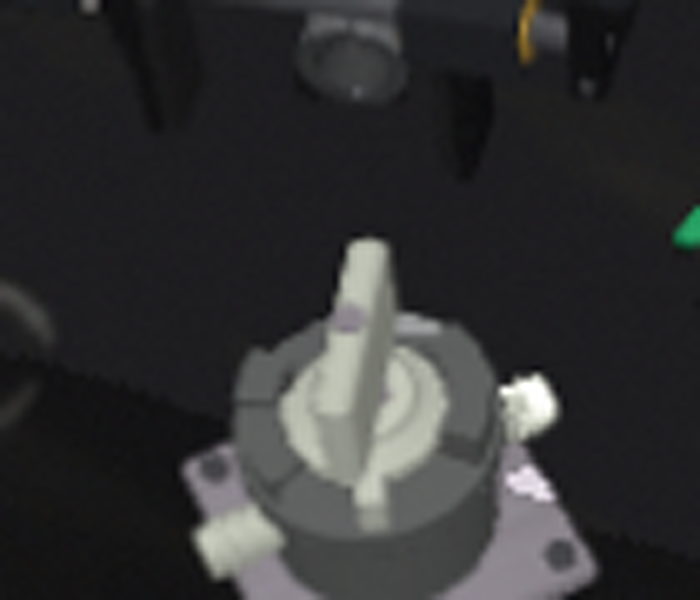

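The bar's top ends at (368,242) and about (333,412) match the dropped height. The lugs have gone under the ledges, and the bar stands about 0.57 rad forward of its start, which fits the end stop.

```bash
python3 -c "
from cell import env
print(env.sign_off())"
```

```text
the job is handed in; nothing more can be done
None
```

The wing knob was turned back until it dropped onto the thread start, then forward to its end stop and released; the round cap was never approached, and I handed in at about 11 s (the hand-in returned no verdict).

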